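# Half-light test of a light sensor

### The job

On the test rig, slide the lamp carriage along its rail right up against the end stop by the sensor head, keeping its shutter shut. Then draw the lamp's sprung shutter half open by its tab and finish while holding it there against its spring, with the lamp still against the stop; never let the shutter open all the way, and leave the other things on the bench alone.

Things in the scene. Friction and masses are not known exactly. Their poses are not given: they have to be found in the camera images.
- rig: Fixed test rig: base plate 110 x 430 mm with a rail along rig y. Origin on the bench under the rail's centre line; the plate spans y -180 to +250 mm. x points away from the robot, y to its left, z up; yaw within 0.3 rad. On the +y side: end stop (58 mm high block, face at y +115 mm), then black sensor head (120 mm high, y +180 to +237). Rear stop 50 mm high at y -163.
- lamp (a joint): Travel (m) of the dark grey lamp carriage along the rail: 0 at the rear stop, grows along rig +y, 0.18 against the end stop by the sensor head. Stays where left; about 3 N of friction, about 1 kg. Lamp: dark grey box 100 (rig x) x 90 (rig y) mm, flat top 110 mm above the bench, middle at rig x = 0, y = -110 mm + travel.
- knob_top (a point): Top centre of the round bare aluminium knob on the lamp's top, fixed to the lamp, for moving it. Head diameter 24 mm, 26 mm high, below it a neck of diameter 14 mm, 14 mm high; top 150 mm above the bench. At rig x = 0, 28 mm to rig -y of the lamp's middle. Axes as the rig.
- shutter (a joint): Opening (m) of the shutter, which slides on the lamp: 0 shut, grows towards rig -x (towards the robot), 0.02 half open, 0.04 fully open. A spring always pulls it shut: about 3 N when shut, 8 N at half, 13 N fully open; let go, it snaps shut.
- tab_top (a point): Top centre of the shutter's upright steel tab: 14 (rig x) x 24 (rig y) x 34 mm high, on a 46 mm long slide 6 mm high on the lamp's top; tab top 150 mm above the bench. 40 mm to rig +y of the lamp's middle (68 mm from the knob). Shut: 20 mm to rig +x of the lamp's middle line; half open: over that line. Dark line on top marks its middle. Axes as the rig.
- half_mark (a point): Middle of the longest (26 mm) of three white lines on the lamp's top, just to rig -y of the tab. It lies along the lamp's middle line (along rig y): the tab's middle stands in line with it when half open. The shorter lines 20 mm either side mark shut (rig +x) and fully open (rig -x). 110 mm above the bench; moves with the lamp.
- screwdriver: Loose screwdriver lying on the bench beyond the rig. Leave alone. Lies along its own x.
- jar: Loose closed jar, diameter 64 mm, 75 mm high, beyond the rig. Leave alone. Origin under its centre.
- parts_tray: Loose white divided parts tray 100 x 150 x 40 mm, to the robot's left of the rig. Leave alone. Origin under its centre.
- carton: Loose cardboard carton 90 x 120 x 60 mm, to the robot's right of the rig. Leave alone. Origin under its centre.

How it is judged:
By the outcome, as a careful person would: the job done as asked, in the order asked, and still so for the second after the job is handed in, while the arm keeps its last pose, push and grip.
It also fails if it takes over 48 s, if anything falls off the work surface, if the arm or the gripper's body presses on something with over 40 N, if the wrist force passes 120 N, or if a joint passes its speed limit or range.

### The arm

A 7-joint arm with a two-finger parallel gripper is mounted at the origin on the work surface. World frame = base frame: x ahead of the robot, y to its left, z up, the work surface at z = 0. Lengths are in m, angles in rad, forces in N, time in s.
With the tool pointing down it reaches from about 0.35 to 0.9 m from the base axis. Payload 19.9 kg.
Tool frame: the origin (TCP) lies midway between the tips of the shut fingers; the grasp point (between the pads) lies 19 mm behind it; z points along the fingers, y is the direction in which the jaws open and shut (so a half turn about z gives the same grasp; the last joint's range is limited). The gripper opens to 94 mm and grips with 3 to 60 N. Pads are 16 mm wide; open, the fingers measure 119 mm over their backs; the gripper's body (75 mm by 177 mm) begins 78 mm behind the grasp point.
Start: joints at [-1.171, 0.417, -0.01, 1.614, 0.005, 1.111, -0.053], TCP at [0.267, 0.565, 0.205] pointing down, gripper open.
Joint ranges: [-2.81, 2.81], [-0.39, 2.02], [-1.27, 1.25], [0.06, 2.57], [-1.19, 4.33], [0.19, 2], [-2.82, 2.82]. Speed limits (rad/s): [1.89, 1.89, 2.39, 2.39, 3.01, 3.01, 3.01].

### API

Orientations are given as a unit quaternion [w, x, y, z].
In Python, from plant import r, imaging gives the robot as it stands.
- The arm moves only by the shell command python3 -m creep 'ROWS' [FORCE]. ROWS is JSON, a list of rows, each a list of 5 numbers: the shift along the tool's x, y, z in mm, then the turn about the tool's z in rad, then the finger opening in mm, from 0 to 94. In form: [[dx, dy, dz, turn, grip], ...]. A call has 1 to 10 rows; each row shifts and turns the pose as measured when the row begins, along the tool's axes as they then stand; what a row does not reach is not made up. A row lasts 1/12 s, in which the tool goes at most 41.7 mm and 7.16 degrees, less where a joint would pass 70% of its speed; a pose out of reach is approached as far as the arm can. A call is refused whole if a number of a shift passes 41.7 or a number of a turn 0.125, either way. A call with a gripper value outside its range is refused whole. The fingers move at their own pace and stop on an object; FORCE is the grip in N (left out, the last holds). Time passes only in rows, so rows that do not move let the fingers close. It gives the time, the measured TCP pose, the force and the opening at its end, in the units of the state.
- r.state(): the state, without advancing time (a new reading comes with each control period).
- imaging.read_camera(name): name is "scene" or "side" or "wrist"; returns the picture (400x640x3 uint8, red, green, blue); there is no depth.
- imaging.get_calibration(name): a dict with "camera_matrix" (3x3 intrinsics, pixels), "rvec" (rotation vector, rad) and "tvec" (3), from world to camera coordinates, as OpenCV has them; the wrist camera has in their place "tool_from_camera" (4x4, takes a point from camera to tool coordinates, whose origin is the TCP and whose axes are the flange's). Camera axes: x right, y down, z forward; pixel columns grow to the right and rows downward; lengths in m; the calibration is good to about 2 mm. A picture is of the moment at which its call begins: read the wrist's pose just before it. get_calibration takes no time and is no camera call.
- r.job_done(): hands the job in, once; it reports no verdict.
The state is a dict: "time": time; "joint_pos": joint angles; "dq": joint speeds; "effort": joint torques, N m; "position": TCP position; "eef_rot": TCP orientation; "wrist_force": force on the tool from outside, world axes, zero at the start; "torque": the same for the moment, N m; "opening": opening from 0.0 (shut) to 1.0 (fully open).
Only numpy, scipy, OpenCV 4.12 (cv2) and the standard library are available. Lean on these libraries where they do the work, as an engineer would, in place of code of your own. Each camera call takes 0.05 s, during which the arm holds its last target. There are 200 camera calls.

## Working session

There is one attempt and no reset: what is moved stays moved. The work goes in short steps, Python scripts to look and compute and a shell command to move; the robot and the scene stay as the last step left them, time stands still between calls to the robot, and variables do not carry over. Pictures are saved under pics/ and viewed, about 8 in all and at most 12, crops included, and the job is handed in when it is done.

```bash
ls; mkdir -p pics; python3 - <<'E'
from plant import r, imaging
import cv2
for n in ("scene","side"):
    cv2.imwrite(f"pics/{n}0.png",imaging.read_camera(n)[:,:,::-1])
s=r.state()
for k,v in s.items(): print(k,v)
for n in ("scene","side","wrist"): print(n,imaging.get_calibration(n))
E
```

```text
pics
time 0.1
joint_pos [-1.17052655  0.41789037 -0.01029823  1.61411367  0.0046848   1.11072081
 -0.05298105]
dq [ 0.0011201  -0.00092768  0.00116619 -0.0006695  -0.00046866  0.00104316
 -0.00077726]
effort [ 9.91848283e-04 -8.52581048e+01  6.40020054e-01 -4.26697826e+01
 -4.88715561e-02  1.64763699e-02  4.30555133e-05]
position [0.26707287 0.56467918 0.20490292]
eef_rot [-8.46780362e-05  2.19085351e-01  9.75705541e-01 -5.47644152e-04]
wrist_force [-0.46416007  0.70044158 -0.35915884]
torque [ 0.02412555 -0.00983022  0.02965198]
opening 1.0001947034883085
scene {'camera_matrix': array([[379.84751436,   0.        , 320.18271358],
       [  0.        , 379.84751436, 197.34363968],
       [  0.        ,   0.        ,   1.        ]]), 'rvec': array([ 2.08545196,  1.41690647, -0.50862018]), 'tvec': array([-0.20375309, -0.36415331,  1.52893306])}
side {'camera_matrix': array([[394.29409542,   0.        , 325.45897645],
       [  0.        , 394.29409542, 199.90972845],
       [  0.        ,   0.        ,   1.        ]]), 'rvec': array([ 2.2674387 , -0.66918841,  0.28960891]), 'tvec': array([-0.49854864,  0.2995616 ,  1.17390566])}
wrist {'camera_matrix': array([[305.64615212,   0.        , 319.43050902],
       [  0.        , 305.64615212, 200.26263457],
       [  0.        ,   0.        ,   1.        ]]), 'tool_from_camera': array([[ 1.85108168e-04, -9.59041721e-01, -2.83264793e-01,
         8.17057549e-02],
       [ 9.99999980e-01,  1.98011419e-04, -1.69207320e-05,
         2.62008917e-04],
       [ 7.23173517e-05, -2.83264785e-01,  9.59041739e-01,
        -1.78914754e-01],
       [ 0.00000000e+00,  0.00000000e+00,  0.00000000e+00,
         1.00000000e+00]])}
```

View pics/scene0.png

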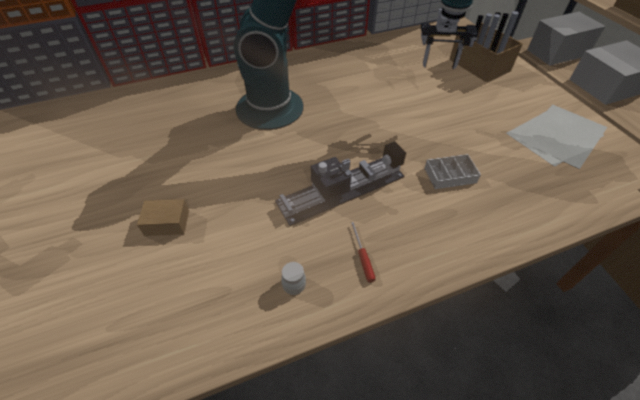

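View pics/side0.png

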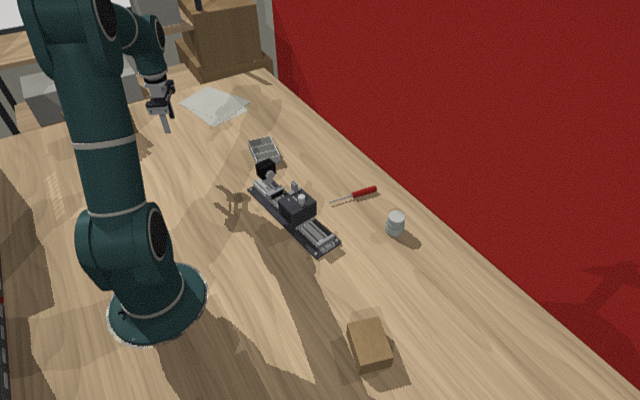

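The scene view shows the rig at about (277..405, 140..222), with the knob at about (322,168) and the sensor head at (395,152). The side view shows the knob at about (301,199) and the sensor head at (265,168). Next I'll enlarge both into one crop.

```bash
python3 - <<'E'
import cv2, numpy as np
a=cv2.imread("pics/scene0.png")[135:227,268:414]; b=cv2.imread("pics/side0.png")[155:260,240:350]
a=cv2.resize(a,None,fx=3.2,fy=3.2,interpolation=cv2.INTER_CUBIC)
b=cv2.resize(b,None,fx=3,fy=3,interpolation=cv2.INTER_CUBIC)
c=np.zeros((320,800,3),np.uint8);c[:a.shape[0],:a.shape[1]]=a;c[:b.shape[0],470:470+b.shape[1]]=b
cv2.imwrite("pics/crop0.png",cv2.convertScaleAbs(c,alpha=1.6))
E
```

```text
(no output)
```

View pics/crop0.png

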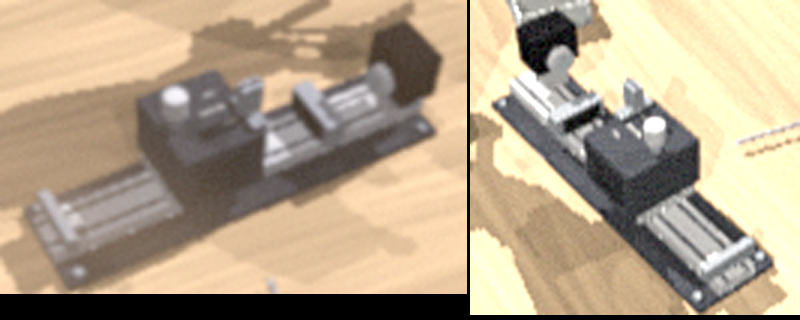

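The crop shows these pixels (full-image coordinates):

| Point | Scene | Side |
|---|---|---|
| Knob top | (322.4,164.4) | (301.7,195.7) |
| Tab top | (347,160) | (294,183) |

The plate corners are visible too. I'll fit the rig pose and lamp travel jointly.

```bash
cat > h.py <<'E'
import numpy as np, cv2
from plant import r, imaging
from scipy.spatial.transform import Rotation as R
from scipy.optimize import least_squares
def proj(n,P):
    c=imaging.get_calibration(n)
    return cv2.projectPoints(np.array(P,float).reshape(-1,3),c["rvec"],c["tvec"],c["camera_matrix"],None)[0][:,0]
def pose():
    s=r.state(); q=s["eef_rot"]; return np.array(s["position"]), R.from_quat([q[1],q[2],q[3],q[0]]), s
def wray(u,v,z,p,Ro):
    "wrist pixel -> world point at height z"
    c=imaging.get_calibration("wrist"); T=c["tool_from_camera"]
    d=Ro.apply(T[:3,:3]@np.linalg.solve(c["camera_matrix"],[u,v,1])); o=p+Ro.apply(T[:3,3])
    return o+d*(z-o[2])/d[2]
def rig2w(par,P):
    x,y,a=par; P=np.array(P,float)
    return R.from_euler("z",a).apply(P)+[x,y,0]
def goal(W,yawx):
    "tool shift (mm) and turn to put TCP at W with jaw axis (tool y) at world angle yawx (mod pi)"
    p,Ro,s=pose(); ty=Ro.apply([0,1,0]); cur=np.arctan2(ty[1],ty[0])
    d=(yawx-cur+np.pi/2)%np.pi-np.pi/2
    return "shift_mm",np.round(Ro.inv().apply(np.array(W)-p)*1000,1),"turn(tool z)",round(-d,3)
E
python3 - <<'E'
from h import *
sc=[(289.9,224,'c',55,-180),(403,175.6,'c',55,250),(274.9,202,'c',-55,-180),(322.4,164.4,'k'),(346.8,160,'t')]
si=[(249,190,'c',-55,250),(317.3,257.7,'c',-55,-180),(340.7,243.3,'c',55,-180),(301.7,195.7,'k'),(294,183.3,'t')]
def f(v):
    out=[]
    for n,L in(("scene",sc),("side",si)):
        P=[[0,-138+v[3]*1e3,150] if l[2]=='k' else [20,-70+v[3]*1e3,150] if l[2]=='t' else [l[3],l[4],8] for l in L]
        out.append(proj(n,rig2w(v[:3],np.array(P)/1e3))-[l[:2] for l in L])
    return np.concatenate(out).ravel()
s=least_squares(f,[.6,0,0,.08],loss="soft_l1")
print(s.x.round(4)); print(f(s.x).reshape(-1,2).round(1).tolist())
v=s.x; kx=rig2w(v[:3],[0,-.138+v[3],.15]); print("knob",kx,"tab",rig2w(v[:3],[.02,-.07+v[3],.15]))
p,Ro,_=pose();print("tool axes in world",Ro.as_matrix().round(3).tolist())
print(goal(kx+[0,0,.08],v[2]),goal(kx+[0,0,.08],v[2]+np.pi/2))
E
```

```text
[0.5107 0.0565 0.1233 0.103 ]
[[-0.9, 1.2], [1.1, -0.4], [-0.9, -1.6], [0.1, -0.2], [-0.9, 0.6], [-2.8, -1.1], [-0.3, 0.5], [1.6, -1.9], [-0.1, -0.4], [-0.0, -1.3]]
knob [0.51497467 0.02178299 0.15      ] tab [0.52645874 0.09172665 0.15      ]
tool axes in world [[-0.904, 0.428, -0.0], [0.428, 0.904, -0.001], [-0.0, -0.001, -1.0]]
('shift_mm', array([-456.2, -384.8,  -24.6]), 'turn(tool z)', np.float64(1.006)) ('shift_mm', array([-456.2, -384.8,  -24.6]), 'turn(tool z)', np.float64(-0.565))
```

The fit is consistent to within about 2 px: travel ≈ 0.103, yaw ≈ 0.123. I'll fly towards the knob while turning so that the jaws open along rig x.

```bash
python3 -m creep '[[-30,-26,-3,0.1,94],[-33,-23,-3,0.1,94],[-35,-19,-3,0.1,94],[-37,-16,-3,0.1,94],[-38,-12,-3,0.1,94],[-39,-8,-3,0.1,94],[-40,-4,-3,0.1,94],[-40,0,-3,0.1,94],[-40,4,-3,0.1,94],[-39,8,-3,0.1,94]]' 20; python3 -c "
from h import *
print(goal([.515,.022,.23],.1233))"
```

```text
time: 0.93
position: [0.4258, 0.1897, 0.2316]
eef_rot: [-0.002, 0.671, 0.741, -0.003]
wrist_force: [1.6, -0.0, -0.1]
opening: 1.0
('shift_mm', array([-175.6,   72.2,    1.4]), 'turn(tool z)', np.float64(-0.025))
```

```bash
python3 -m creep '[[-35,14,0,-0.005,94],[-35,14,0,-0.005,94],[-35,14,0,-0.005,94],[-35,14,0,-0.005,94],[-35,14,0,0,94],[-8,6,0,0,94],[0,0,0,0,94],[0,0,0,0,94]]' 20; python3 - <<'E'
from h import *
print(goal([.515,.022,.23],.1233))
cv2.imwrite("pics/w1.png",imaging.read_camera("wrist")[:,:,::-1])
E
```

```text
time: 1.6
position: [0.5234, -0.0033, 0.2319]
eef_rot: [-0.001, 0.671, 0.742, -0.003]
wrist_force: [0.4, -0.2, -0.1]
opening: 1.001
('shift_mm', array([26. , -5.8,  1.9]), 'turn(tool z)', np.float64(-0.023))
```

View pics/w1.png

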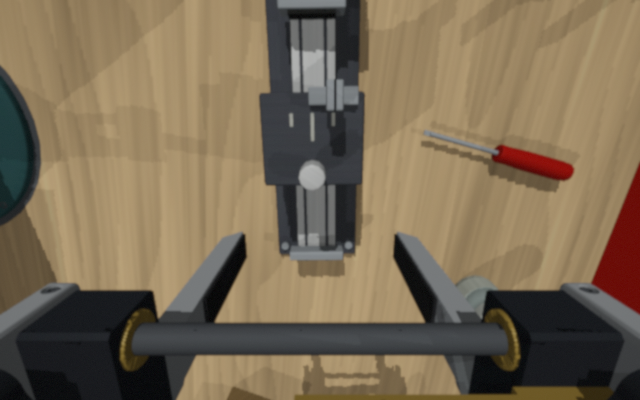

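The wrist view (up = rig +y, right = rig +x) shows the knob top centre at (312.5,172), the tab top at about (338,94), the long mark at (312,127) and rear plate holes at (284,246) and (349,246).

```bash
python3 - <<'E'
from h import *
p,Ro,s=pose()
k=wray(312.5,172,.15,p,Ro);m=wray(312,127,.11,p,Ro);t=wray(338,94,.15,p,Ro);c=wray(313,139,.11,p,Ro)
a=wray(263,94,.11,p,Ro);b=wray(363,94,.11,p,Ro)
print("knob",k,"mark",m,"tab",t,"k-t",np.hypot(*(k-t)[:2]),"topedge len",np.linalg.norm(a-b),"yaw from edge",np.arctan2(*(b-a)[[1,0]]))
d=t-k; print("yaw k-t", np.arctan2(d[1],d[0])-np.arctan2(68,20))
print(goal([k[0],k[1],.121],.1233))
E
```

```text
knob [0.51470509 0.02730076 0.15      ] mark [0.5097084  0.06275136 0.11      ] tab [0.52909094 0.09295507 0.15      ] k-t 0.06721191202738053 topedge len 0.09301763857229273 yaw from edge 0.10124361853244086
yaw k-t 0.07034530864000343
('shift_mm', array([ 31. ,  -4.7, 110.8]), 'turn(tool z)', np.float64(-0.022))
```

```bash
python3 -m creep '[[17,-3,0,-0.01,94],[14,-2,0,0,94],[0,0,20,0,94],[0,0,22,0,94],[0,0,20,0,94],[0,0,0,0,94],[0,0,0,0,94]]' 25; python3 - <<'E'
from h import *
print(goal([.5147,.0273,.121],.11))
cv2.imwrite("pics/w2.png",imaging.read_camera("wrist")[:,:,::-1])
E
```

```text
time: 2.23
position: [0.5106, 0.0393, 0.1688]
eef_rot: [-0.003, 0.662, 0.75, -0.002]
wrist_force: [1.0, 0.2, 0.5]
opening: 0.999
('shift_mm', array([-12.5,   2.9,  47.7]), 'turn(tool z)', np.float64(0.015))
```

View pics/w2.png

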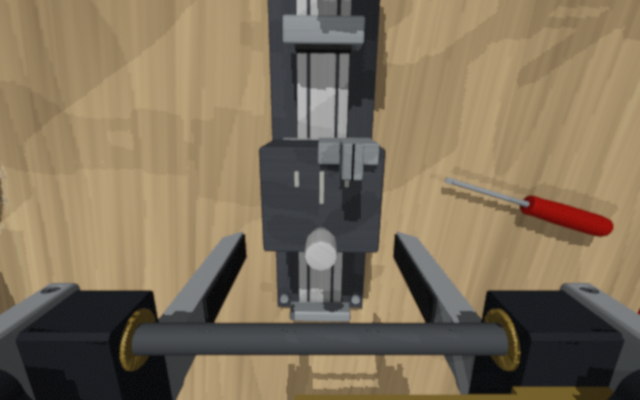

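Closer view: knob top at (321,251), tab at about (352,158), end-stop front edge at (323,44). The rig's edges line up with the picture's columns, so the yaw is right.

```bash
python3 - <<'E'
from h import *
p,Ro,s=pose()
k=wray(321,251,.15,p,Ro);m=wray(322,188,.11,p,Ro);t=wray(353,163,.15,p,Ro)
y=Ro.apply([0,1,0]);print("tool yaw",np.arctan2(y[1],y[0]))
for n,q in (("k",k),("m",m),("t",t)): print(n,q,Ro.inv().apply(q-p)*1e3)
E
```

```text
tool yaw 0.12505756597332554
k [0.51425888 0.02629698 0.15      ] [-13.49315153   2.21015501  18.79643648]
m [0.51046675 0.06211977 0.11      ] [22.44889788  3.15011835 58.85811174]
t [0.5269915  0.09121944 0.15      ] [49.3342506  22.94088546 18.7911456 ]
```

```bash
python3 -m creep '[[-10,2,0,0,94],[0,0,0,0,94],[0,0,15,0,94],[0,0,15,0,94],[0,0,8,0,94],[0,0,0,0,94],[0,0,0,0,94]]' 25; python3 -c "
from h import *
print(goal([.5143,.0263,.121],.125))"
```

```text
time: 2.87
position: [0.5174, 0.0288, 0.1361]
eef_rot: [-0.0, 0.662, 0.75, 0.002]
wrist_force: [-0.2, -0.6, -0.2]
opening: 0.999
('shift_mm', array([-2.1, -3.4, 15.1]), 'turn(tool z)', np.float64(-0.0))
```

```bash
python3 -m creep '[[-1,-2,8,0,94],[-1,-1,7,0,94],[0,0,0,0,60],[0,0,0,0,30],[0,0,0,0,20],[0,0,0,0,20],[0,0,0,0,18],[0,0,0,0,18]]' 25; python3 -c "
from h import *
print(goal([.5143,.0263,.121],.125))"
```

```text
time: 3.53
position: [0.5157, 0.0262, 0.122]
eef_rot: [0.001, 0.662, 0.75, 0.003]
wrist_force: [-0.2, -0.5, -0.6]
opening: 0.611
('shift_mm', array([ 0.3, -1.3,  1. ]), 'turn(tool z)', np.float64(-0.0))
```

```bash
python3 -m creep '[[0,0,0,0,16],[0,0,0,0,16],[0,0,0,0,16],[0,0,0,0,16],[0,0,0,0,16],[0,0,0,0,16],[0,0,0,0,16],[0,0,0,0,16],[0,0,0,0,16],[0,0,0,0,16]]' 25
```

```text
time: 4.37
position: [0.513, 0.0259, 0.1218]
eef_rot: [-0.002, 0.662, 0.75, 0.002]
wrist_force: [-0.7, -0.8, 1.7]
opening: 0.252
```

Gripped: the opening reads 23.7 mm against the 24 mm knob. About 72–77 mm of travel remains, so I'll slide gently along tool +x.

```bash
python3 -m creep '[[4,0,0,0,16],[7,0,0,0,16],[8,0,0,0,16],[8,0,0,0,16],[8,0,0,0,16],[7,0,0,0,16],[4,0,0,0,16],[0,0,0,0,16]]' 25; python3 -c "
from h import *
p,Ro,s=pose();print(Ro.inv().apply(p-[.513,.0259,.1218])*1e3,Ro.inv().apply(s['wrist_force']))"
```

```text
time: 5.03
position: [0.5074, 0.0746, 0.1219]
eef_rot: [-0.0, 0.662, 0.749, 0.001]
wrist_force: [1.9, -3.0, -1.7]
opening: 0.249
[4.90599904e+01 4.89687113e-01 2.24414327e-02] [-3.16904788  1.48073004  1.64844275]
```

```bash
python3 -m creep '[[4,0,0,0,16],[4,0,0,0,16],[4,0,0,0,16],[3,0,0,0,16],[3,0,0,0,16],[2,0,0,0,16],[0,0,0,0,16]]' 25; python3 -c "
from h import *
p,Ro,s=pose();print(Ro.inv().apply(p-[.513,.0259,.1218])*1e3,Ro.inv().apply(s['wrist_force']))"
```

```text
time: 5.62
position: [0.505, 0.0958, 0.1219]
eef_rot: [0.0, 0.662, 0.749, 0.001]
wrist_force: [2.3, -1.8, -3.0]
opening: 0.25
[7.03262770e+01 6.82464740e-01 2.09317755e-02] [-2.09130099  2.04666651  2.98620871]
```

```bash
python3 -m creep '[[2,0,0,0,16],[2,0,0,0,16],[2,0,0,0,16],[2,0,0,0,16]]' 25; python3 -c "
from h import *
p,Ro,s=pose();print(Ro.inv().apply(p-[.513,.0259,.1218])*1e3,Ro.inv().apply(s['wrist_force']))"
```

```text
time: 5.95
position: [0.5041, 0.1036, 0.1219]
eef_rot: [0.0, 0.663, 0.749, 0.001]
wrist_force: [2.8, -2.3, -2.7]
opening: 0.25
[7.82488471e+01 6.31856620e-01 2.69511658e-02] [-2.58363179  2.48079802  2.66872286]
```

```bash
python3 -m creep '[[2,0,0,0,16],[2,0,0,0,16],[2,0,0,0,16]]' 25; python3 -c "
from h import *
p,Ro,s=pose();print(Ro.inv().apply(p-[.513,.0259,.1218])*1e3,Ro.inv().apply(s['wrist_force']))"
```

```text
time: 6.2
position: [0.5041, 0.1041, 0.1218]
eef_rot: [0.003, 0.664, 0.748, -0.001]
wrist_force: [3.6, -15.5, -1.1]
opening: 0.25
[78.72445315  0.35343943 -0.47641627] [-15.83403315   1.74129898   1.1565231 ]
```

It stopped at 78.7 mm with the push force up to 16 N, so the lamp is against the stop. Release, rise and look at the tab.

```bash
python3 -m creep '[[0,0,0,0,16],[0,0,0,0,40],[0,0,0,0,60],[0,0,0,0,60],[0,0,0,0,60],[0,0,0,0,60],[0,0,-20,0,60],[0,0,-20,0,60],[0,0,-5,0,60],[0,0,0,0,60]]' 20; python3 - <<'E'
from h import *
p,Ro,s=pose();print(p,s["opening"],Ro.inv().apply(p-[.5041,.1041,.1218])*1e3)
cv2.imwrite("pics/w3.png",imaging.read_camera("wrist")[:,:,::-1])
E
```

```text
time: 7.03
position: [0.5023, 0.1065, 0.1678]
eef_rot: [0.001, 0.664, 0.748, -0.002]
wrist_force: [-0.3, 1.1, 0.1]
opening: 0.638
[0.50228937 0.10652221 0.16775169] 0.6383556167480736 [  2.44892765  -1.56229713 -45.95938865]
```

View pics/w3.png

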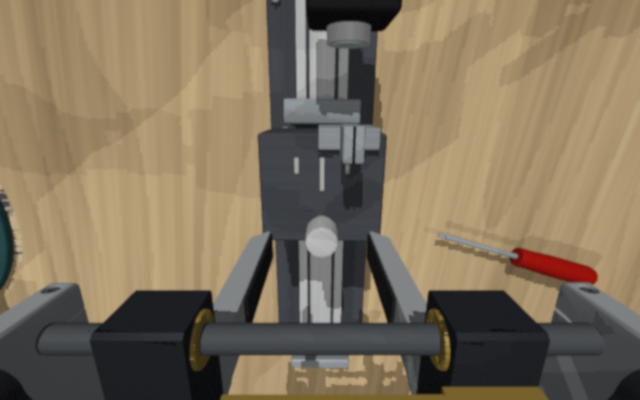

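The lamp is now flush with the end stop and the shutter is still shut, with the tab in line with the +x short mark. The tab top is centred at about (354.5,143), roughly 22x41 px, and the knob is at (321.5,236).

```bash
python3 - <<'E'
from h import *
p,Ro,s=pose()
k=wray(321.5,236,.15,p,Ro);m=wray(322,175,.11,p,Ro);t=wray(354.5,143,.15,p,Ro)
y=Ro.apply([0,1,0]);print("tool yaw",np.arctan2(y[1],y[0]))
for n,q in (("k",k),("m",m),("t",t)): print(n,q,Ro.inv().apply(q-p)*1e3)
E
```

```text
tool yaw 0.11975697171241134
k [0.50488015 0.10537953 0.15      ] [-1.36509611  2.53064866 17.33011894]
m [0.50126414 0.13981674 0.11      ] [33.4116821   3.10948561 57.19536641]
t [0.51788449 0.17115584 0.15      ] [62.38587615 23.30018404 17.05552883]
```

```bash
python3 -m creep '[[20,7,0,0,60],[20,7,0,0,60],[15,6,0,0,60],[5,2,0,0,60],[0,0,0,0,60],[0,0,0,0,60]]' 20; python3 - <<'E'
from h import *
p,Ro,s=pose()
print(p,Ro.inv().apply(np.array([.5023,.1065,.123])+Ro.apply([.064,.0225,0])-p)*1e3)
cv2.imwrite("pics/w4.png",imaging.read_camera("wrist")[:,:,::-1])
E
```

```text
time: 7.58
position: [0.516, 0.17, 0.1627]
eef_rot: [0.0, 0.664, 0.748, -0.004]
wrist_force: [0.4, -0.8, 0.5]
opening: 0.633
[0.5160036  0.16997207 0.16272116] [ 2.80334841  1.59818376 40.15403127]
```

```bash
python3 -m creep '[[2,1,12,0,60],[0,0,12,0,60],[0,0,8,0,60],[0,0,0,0,60],[0,0,0,0,60]]' 20; python3 - <<'E'
from h import *
p,Ro,s=pose()
print(p,Ro.inv().apply(np.array([.5179,.1714,.123])-p)*1e3, s["wrist_force"])
cv2.imwrite("pics/w5.png",imaging.read_camera("wrist")[:,:,::-1])
E
```

```text
time: 8.05
position: [0.5159, 0.1685, 0.1267]
eef_rot: [0.0, 0.665, 0.747, -0.005]
wrist_force: [0.5, 0.7, 0.4]
opening: 0.64
[0.51593292 0.16846979 0.12667498] [2.70790505 2.3146553  3.64288931] [0.50410443 0.70659228 0.43544689]
```

View pics/w5.png

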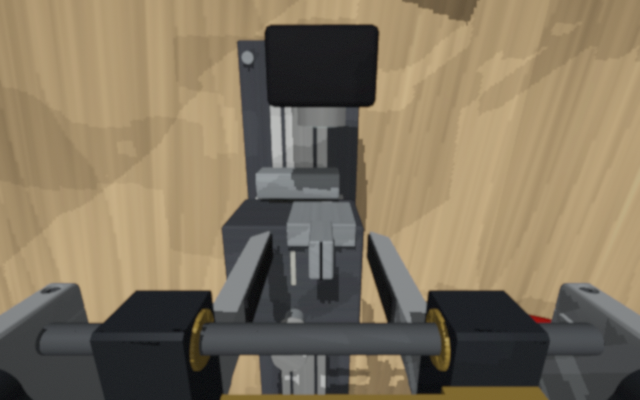

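The tab, at about (320,260), stands midway between the finger tips at 270 and 370. Sink 3 mm more and close gently.

```bash
python3 -m creep '[[2,0,3,0,60],[0,0,0,0,40],[0,0,0,0,10],[0,0,0,0,10],[0,0,0,0,10],[0,0,0,0,10],[0,0,0,0,10],[0,0,0,0,10],[0,0,0,0,10],[0,0,0,0,10]]' 35; python3 - <<'E'
from h import *
p,Ro,s=pose()
print(p,s["opening"]*94,Ro.inv().apply(s["wrist_force"]))
E
```

```text
time: 8.93
position: [0.5166, 0.1709, 0.1249]
eef_rot: [0.001, 0.665, 0.747, -0.003]
wrist_force: [-0.6, -0.0, -0.6]
opening: 0.147
[0.51656974 0.17088346 0.12485486] 13.859261050525202 [ 0.04310846 -0.61990714  0.61528102]
```

Gripped at 13.9 mm. The tab's rig x is 20.6 mm from the knob's, where 20 mm is expected, so the shutter is still shut. Now I'll draw it slowly 20 mm along tool −y.

```bash
python3 -m creep '[[0,-2,0,0,10],[0,-3,0,0,10],[0,-3,0,0,10],[0,-3,0,0,10],[0,0,0,0,10]]' 35; python3 - <<'E'
from h import *
p,Ro,s=pose()
print(s["opening"]*94,Ro.inv().apply(s["wrist_force"]),R.from_euler("z",-.1233).apply(p-[.5166,.1709,.1249])*1e3, np.arctan2(*Ro.apply([0,1,0])[[1,0]]))
E
```

```text
time: 9.35
position: [0.506, 0.1697, 0.1249]
eef_rot: [0.002, 0.665, 0.746, -0.002]
wrist_force: [5.4, 0.8, -7.6]
opening: 0.143
13.483663145143312 [0.25256348 5.46141939 7.59646348] [-10.65995069   0.10880288   0.03861644] 0.11461852278560453
```

```bash
python3 -m creep '[[0,-3,0,0,10],[0,-3,0,0,10],[0,-2,0,0,10],[0,0,0,0,10],[0,0,0,0,10]]' 35; python3 - <<'E'
from h import *
p,Ro,s=pose()
print(s["opening"]*94,Ro.inv().apply(s["wrist_force"]),R.from_euler("z",-.1233).apply(p-[.5166,.1709,.1249])*1e3, np.arctan2(*Ro.apply([0,1,0])[[1,0]]))
E
```

```text
time: 9.77
position: [0.4987, 0.1688, 0.1249]
eef_rot: [0.003, 0.665, 0.746, -0.001]
wrist_force: [7.8, 0.9, -8.2]
opening: 0.15
14.105500630511905 [0.03995749 7.78846422 8.23916186] [-1.79822949e+01  1.49489235e-01 -9.72995575e-03] 0.11474260811423401
```

```bash
python3 -m creep '[[0,-2,0,0,10],[0,0,0,0,10],[0,0,0,0,10],[0,0,0,0,10]]' 35; python3 - <<'E'
from h import *
for i in range(2):
    p,Ro,s=pose()
    print(s["opening"]*94,Ro.inv().apply(s["wrist_force"]),R.from_euler("z",-.1233).apply(p-[.5166,.1709,.1249])*1e3)
    im=imaging.read_camera("wrist")
a=cv2.resize(im[170:390,200:440],None,fx=2,fy=2,interpolation=cv2.INTER_CUBIC)
b=cv2.resize(imaging.read_camera("side")[130:250,230:340],None,fx=2.9,fy=2.9,interpolation=cv2.INTER_CUBIC)
c=np.zeros((440,800,3),np.uint8);c[:,:480]=a;c[:348,481:800]=b[:,:319]
cv2.imwrite("pics/w6.png",cv2.convertScaleAbs(c[:,:,::-1],alpha=1.5))
E
```

```text
time: 10.1
position: [0.4978, 0.1687, 0.1249]
eef_rot: [0.004, 0.665, 0.746, 0.001]
wrist_force: [7.3, 1.6, -8.6]
opening: 0.147
13.82575937648531 [0.82385539 7.33022148 8.65076249] [-1.88801047e+01  1.51618024e-01 -1.50287003e-02]
13.781457852752377 [0.49369447 7.46900573 7.62016921] [-1.88379715e+01  1.46263588e-01  1.00167642e-03]
```

View pics/w6.png

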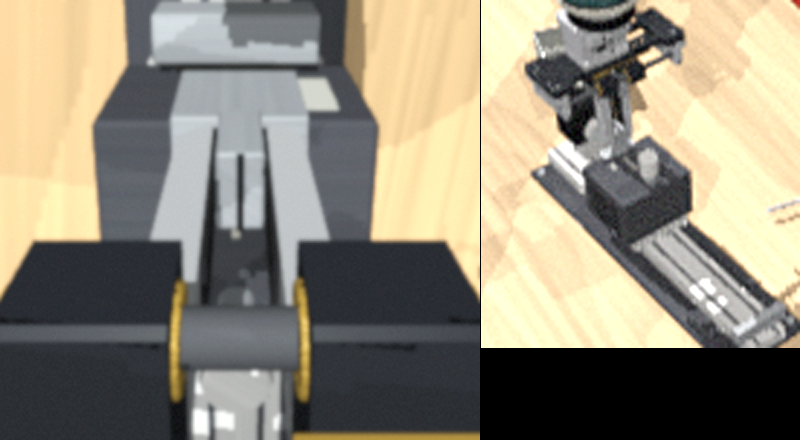

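The tab is held. Its dark line at column 240 almost meets the half mark, whose end shows at (237,234), so it is about 1 mm short. That agrees with the 18.9 mm measured. The lamp is still flush with the stop. I'll add the last millimetre.

```bash
python3 -m creep '[[0,-2,0,0,10],[0,-1,0,0,10],[0,0,0,0,10],[0,0,0,0,10]]' 35; python3 - <<'E'
from h import *
for i in range(3):
    p,Ro,s=pose()
    print(s["time"],s["opening"]*94,Ro.inv().apply(s["wrist_force"]),R.from_euler("z",-.1233).apply(p-[.5166,.1709,.1249])*1e3)
    im=imaging.read_camera("wrist")
a=cv2.resize(im[190:300,260:380],None,fx=5,fy=5,interpolation=cv2.INTER_CUBIC)
cv2.imwrite("pics/w7.png",cv2.convertScaleAbs(a[:,:,::-1],alpha=1.5))
E
```

```text
time: 10.58
position: [0.496, 0.1685, 0.1249]
eef_rot: [0.005, 0.665, 0.746, 0.002]
wrist_force: [7.9, 1.9, -7.5]
opening: 0.148
10.5833 13.937623236065656 [1.00333389 8.02165921 7.53953342] [-2.07070294e+01  1.40560638e-01 -1.24198146e-02]
10.6333 13.815247724969899 [1.16673474 9.04113864 8.22443047] [-2.06467374e+01  1.73561262e-01 -3.22302408e-03]
10.6833 13.77907679965441 [0.36329165 8.32931158 7.77476272] [-2.06550294e+01  2.04769911e-01 -8.89001467e-03]
```

View pics/w7.png

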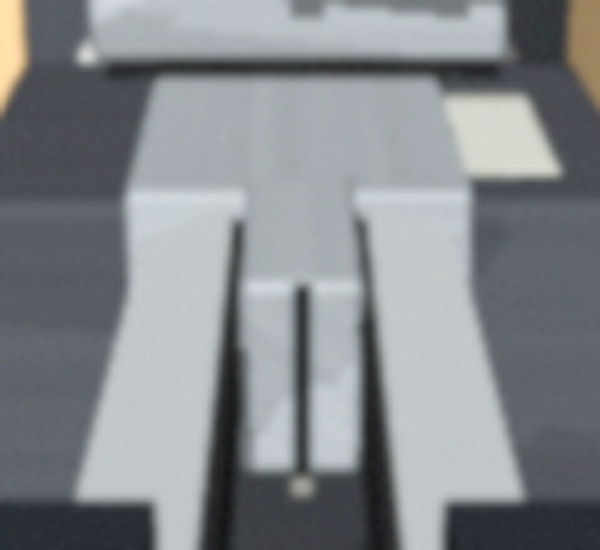

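The tab's line and the half mark coincide, both at column 302 in the crop, and the force of about 8.3 N matches half open. One light nudge towards the stop will confirm the lamp still sits against it.

```bash
python3 -m creep '[[1.5,0,0,0,10],[1.5,0,0,0,10]]' 35; python3 - <<'E'
from h import *
for i in range(3):
    p,Ro,s=pose()
    print(s["time"],s["opening"]*94,Ro.inv().apply(s["wrist_force"]),R.from_euler("z",-.1233).apply(p-[.5166,.1709,.1249])*1e3)
    imaging.read_camera("wrist")
E
```

```text
time: 10.9
position: [0.4967, 0.1689, 0.1249]
eef_rot: [0.007, 0.666, 0.746, 0.002]
wrist_force: [9.9, -8.9, -5.8]
opening: 0.149
10.9 13.965364514887742 [-9.91045646  8.77987396  5.95004578] [-20.02779919   0.48111369  -0.02328371]
10.95 13.87176666595336 [-8.03265734  7.62174659  5.34686682] [-1.99755596e+01  4.70454193e-01 -1.72365641e-02]
11.0 13.71070374356272 [-8.55360007  7.37813598  5.06387505] [-20.03121965   0.46283885  -0.03792908]
```

The reaction is 8–10 N with only 0.3 mm of give, so the lamp is against the stop. The opening is steady at 20.0 mm.

```bash
python3 -c "
from plant import r
print(r.job_done())"
```

```text
the job is handed in; nothing more can be done
None
```

The job is done and handed in at about 11 s of the 48 s allowed. I slid the lamp by its knob about 79 mm to the end stop with the shutter shut. Then I drew the shutter half open by its tab, and the arm is still holding it there.

**Last checks:**
- **Opening:** it read a steady 20.0 mm from the tool's motion since gripping the tab. The most I read was 20.7 mm, so the shutter was never near fully open.
- **Half mark:** the tab's dark line met the mark in the last picture. I took that at 20.7 mm, just before the final nudge, and have no picture from after it.
- **Spring force:** about 7.5 N at the end, against the roughly 8 N expected at half open.
- **Lamp against the stop:** the final nudge met 8–10 N with only about 0.3 mm of give, so the arm holds it there with a light push.

**What disagreed:**
- **Travel:** it came out 2–7 mm longer than my first camera estimate (72–77 mm).
- **Knob to tab:** the camera put the tab about 4 mm too near the knob along the rail. It did not affect the grasp.

I never touched the screwdriver, jar, tray or carton.

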